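Lock a loopback plug onto a board test fixture with its cam

TASK

Fit the black loopback plug to the circuit board's test fixture: take it out of its yellow stand, set it down between the blue guides with the head of its bolt in the open mouth of the cam, then turn the red wing half a turn clockwise, to its stop, so that the hook draws the plug in fully home against the white receptacle. Leave the other things on the bench where they are.

Things in the scene. Friction and masses are not known exactly. Their poses are not given: they have to be found in the camera images.
- plug_center (a point): Centre (half-way up) of the loose plug: black block 24 mm thick (x), 60 mm long (y), 44 mm tall (z), 150 g, yellow stripe on top, a steel bolt out of its +x side. Stands stably. In the stand only its 60 mm ends can be gripped, between the guides only its 24 mm sides, above bolt and receptacle: so put it down on the free mat on the way and take it again the other way.
- bolt_head (a point): Middle of the bolt's head: upright steel barrel, 9 mm diameter, 16 mm tall (4 to 20 mm above the plug's underside), 51 mm from the block's middle in the plug's +x. The shank to it is 6 mm thick, level, 12 mm above the underside.
- stand: Fixed yellow stand, origin at its underside on the mat (mat top 3 mm above the table). The plug starts on its floor, 6 mm above the origin, centred, axes parallel. Walls 42 mm long in y, 14 to 18 mm out in +x and -x, hide the plug's long sides up to 2 mm above its top; its ends stick out 9 mm. The +x wall has a 22 mm notch, open at the top, for the bolt. Lift straight up 60 mm.
- fixture: Fixed test fixture: plate with a green board, x -53 to 117, y -52 to 52 mm; origin at its underside on the mat, z up. Deck 8 mm above the origin. Blue guide walls x -42 to -2 mm, inner faces at y +-32 mm (2 mm play a side), flaring outward from 48 to 57 mm height. White receptacle at x -4 to 10, |y| 10 to 31 mm, 27 mm high.
- plug_entry (a point): Fixed point: where the plug's centre is when it is set down on the deck, axes parallel to the fixture's (bolt to +x), bolt head in the cam's open mouth. 3 mm further in x or 2 mm short also works; come straight down.
- plug_home (a point): Fixed point: where the plug's centre is when it is fully home, 8 mm in +x of plug_entry, flush with the receptacle (locked, the cam holds it within 1 mm of that). Brass sprung pads meet the plug 5 mm before that and push back with 3 to 7 N, so only the cam keeps it home.
- cam (a joint): Cam angle in rad, 0 = fully open, growing clockwise seen from above to its stop at 3.14 = locked. Starts at 0 to 0.2, mouth towards the guides. Stays where it is left; needs 0.05 N m to turn, up to about 0.2 N m as it draws the plug in. The hook meets the bolt head at about 1 to 1.8 and has drawn it home at about 2.6.
- cam_wing (a point): Centre of the red wing, on the cam's upright axis (fixture x 45, y 0 mm): bar 12 mm thick, 46 mm long along its y, 24 mm tall, 31 to 55 mm above the fixture's origin. White dot on its +y end. At cam angle 0 its axes are parallel to the fixture's (bar across the bolt, dot to +y); locked, the dot is at -y. Below it is the steel hook ring, radius 31 mm; clear space above that out to 45 mm.
- desolder_pump: Bystander: black and green desoldering pump lying on the mat, 22 mm thick, 182 mm long along its x; origin at the underside.
- tip_tin: Bystander: small open brass tin, 64 mm across, 35 mm tall; origin at the underside.
- flux_bottle: Bystander: amber bottle, 36 mm across, 75 mm tall; origin at the underside.
Mind the look-alikes: they are no part of the job. Leave any pink or turquoise look-alike of the part that bears plug_center alone.

How it is judged:
By the outcome, as a careful person would: the job done as asked, in the order asked, and still so for the second after the job is handed in, with the robot touching nothing.
It also fails if it takes over 72 s, if anything falls off the work surface, if the arm or the gripper's body presses on something with over 40 N, if the wrist force passes 120 N, or if a joint passes its speed limit or range.

ROBOT

A 6-joint arm with a two-finger parallel gripper is mounted at the origin on the work surface. World frame = base frame: x ahead of the robot, y to its left, z up, the work surface at z = 0. Lengths are in m, angles in degrees, forces in N, time in s.
With the tool pointing down it reaches from about 0.3 to 0.75 m from the base axis. Payload 8.5 kg.
Tool frame: the origin (TCP) lies midway between the tips of the shut fingers; the grasp point (between the pads) lies behind it (grasp_offset is the z of the grasp point in the tool frame, in m); z points along the fingers, y is the direction in which the jaws open and shut (so a half turn about z gives the same grasp; the last joint's range is limited). The gripper opens to 85 mm and grips with 20 to 120 N. Pads are 22 mm wide; open, the fingers measure 114 mm over their backs; the gripper's body (76 mm by 85 mm) begins 54 mm behind the grasp point. The pads swing forward as they close: fully open they stand 13 mm farther back than shut.
Start: joints at [52.752, 21.807, 74.336, -0, 83.858, -12.336], TCP at [0.232, 0.499, 0.231] pointing down, gripper open.
Joint ranges: [-178.18, 178.18], [-50.72, 133.34], [12.68, 142.11], [-81.47, 261.47], [9.98, 163.14], [-165.26, 165.26]. Speed limits (degrees/s): [136.94, 136.94, 180, 180, 180, 180].

INTERFACE

Orientations are given as a 3x3 rotation matrix whose columns are the frame's x, y, z axes.
In Python, from rig import * gives the robot as it stands.
- The arm moves only by the shell command python3 -m pendant 'ROWS' [FORCE]. ROWS is JSON, one flat list of numbers, 7 for each row, row after row: the finger opening in mm, from 0 to 85.4, then the shift along the tool's x, y, z in units of 50 mm (1.0 is 50 mm), then the turn, a rotation vector about the tool's x, y, z in units of 8 degrees (1.0 is 8 degrees). In form: [hand, dx, dy, dz, wx, wy, wz, hand, dx, dy, dz, wx, wy, wz, ...]. A call has 1 to 12 rows; each row shifts and turns the commanded pose from where the row before left it, along the tool's axes as they then stand; what a row does not reach is not made up. A row lasts 1/10 s, in which the tool goes at most 50 mm and 8.59 degrees, less where a joint would pass 70% of its speed; a pose out of reach is approached as far as the arm can. A call is refused whole if a number of a shift passes 1 or a number of a turn 1, either way. A call with a gripper value outside its range is refused whole. The fingers move at their own pace and stop on an object; FORCE is the grip in N (left out, the last holds). Time passes only in rows, so rows that do not move let the fingers close. It gives the time, the measured TCP pose, the force and the opening at its end, in the units of the state.
- observe(): the state, without advancing time (a new reading comes with each control period).
- get_image(name): name is "side" or "top" or "wrist"; returns a dict with "frame" (384x512x3 uint8, red, green, blue), "depth" (384x512 float32, m along the optical axis (not along the pixel's ray), 0 where there is no reading), "K" (3x3 intrinsics, pixels), "rvec" (rotation vector, rad) and "tvec" (3), from world to camera coordinates, as OpenCV has them. Camera axes: x right, y down, z forward; pixel columns grow to the right and rows downward; lengths in m; the calibration is good to about 2 mm. A picture is of the moment at which its call begins.
- close_job(): hands the job in, once; it reports no verdict.
The state is a dict: "time_s": time; "q": joint angles; "qvel": joint speeds; "joint_efforts": joint torques, N m; "position": TCP position; "tool_rot": TCP orientation; "ft_force": force on the tool from outside, world axes, zero at the start; "wrist_torque": the same for the moment, N m; "grip_width": finger opening in m.
Only numpy, scipy, OpenCV 4.12 (cv2) and the standard library are available. Lean on these libraries where they do the work, as an engineer would, in place of code of your own. Each camera call takes 0.05 s, during which the arm holds its last target.

## Working session

There is one attempt and no reset: what is moved stays moved. The work goes in short steps, Python scripts to look and compute and a shell command to move; the robot and the scene stay as the last step left them, time stands still between calls to the robot, and variables do not carry over. Pictures are saved under pics/ and viewed, and the job is handed in when it is done.

```bash
ls; mkdir -p pics
cat > h.py <<'E'
from rig import *
import numpy as np, cv2
def grab(n):
    im=get_image(n); R,_=cv2.Rodrigues(np.array(im["rvec"],float)); im["R"]=R; im["t"]=np.array(im["tvec"],float).ravel(); im["K"]=np.array(im["K"],float)
    return im
def save(im,fn): cv2.imwrite("pics/"+fn,cv2.cvtColor(im["frame"],cv2.COLOR_RGB2BGR))
def ray(im,u,v,z):
    d=im["R"].T@np.linalg.inv(im["K"])@np.array([u,v,1.]); c=-im["R"].T@im["t"]
    return c+d*(z-c[2])/d[2]
def cloud(im):
    D=im["depth"].astype(float); v,u=np.indices(D.shape)
    P=np.stack([u*D,v*D,D],-1)@np.linalg.inv(im["K"]).T
    return (P-im["t"])@im["R"]
def proj(im,p):
    q=im["K"]@(im["R"]@np.array(p)+im["t"]); return q[:2]/q[2]
E
python3 - <<'E'
from h import *
import pickle
o=observe(); print(o); 
for n in ["side","top","wrist"]:
    im=grab(n); save(im,n+"0.png"); pickle.dump(im,open(n+"0.pkl","wb")); print(n,-im["R"].T@im["t"],im["K"][0,0])
E
```

```text
pics
{'time_s': 0.0, 'q': array([ 5.27517850e+01,  2.18421712e+01,  7.43874130e+01,  9.75125435e-04,
        8.38575416e+01, -1.23356767e+01]), 'qvel': array([ 0.07638709, -0.02147385,  0.00073636,  0.05310475,  0.04625306,
       -0.11387912]), 'joint_efforts': array([ 8.53199981e-04, -4.48479331e+01, -2.31278497e+01, -1.53860610e-04,
        4.83316951e-03,  4.59889577e-06]), 'position': array([0.23148688, 0.49857609, 0.23068506]), 'tool_rot': array([[-9.06950923e-01,  4.21235268e-01, -9.33861449e-04],
       [ 4.21236165e-01,  9.06950193e-01, -1.20021267e-03],
       [ 3.41393914e-04, -1.48191021e-03, -9.99998844e-01]]), 'ft_force': array([-1.02241716, -0.80599011, -0.48936789]), 'wrist_torque': array([ 0.00474144,  0.02810348, -0.02563634]), 'grip_width': 0.08543921706638269}
side [0.59828783 0.57890563 0.80771308] 389.5585740789724
top [0.47029683 0.01735253 1.03182335] 390.6489233450258
wrist [0.15522244 0.53539914 0.3737331 ] 320.8221912486677
```

View pics/top0.png

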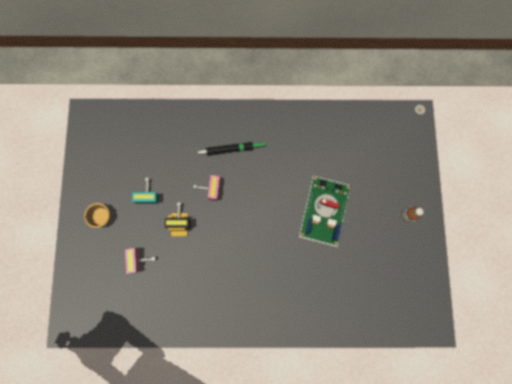

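View pics/side0.png

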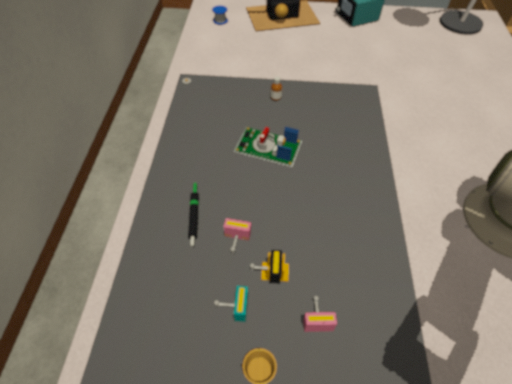

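View pics/wrist0.png

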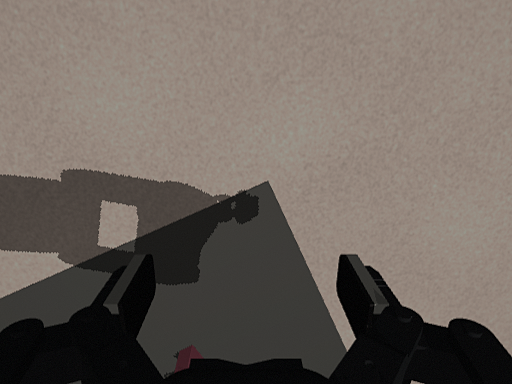

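Candidates in the top view are the black block in the yellow stand at (178,222), pink ones at (214,187) and (131,260), and a turquoise one at (145,197). Only the one at (178,222) is black and in a yellow stand. I'll confirm that in an enlarged crop.

Run:
```python
import pickle
from h import *
t=pickle.load(open("top0.pkl","rb")); s=pickle.load(open("side0.pkl","rb"))
a=cv2.cvtColor(t["frame"],cv2.COLOR_RGB2BGR)
c1=cv2.resize(a[190:250,140:220],(400,300),interpolation=cv2.INTER_CUBIC)
c2=cv2.resize(a[170:254,280:364],(400,400),interpolation=cv2.INTER_CUBIC)
b=cv2.cvtColor(s["frame"],cv2.COLOR_RGB2BGR)
c3=cv2.resize(b[240:290,240:300],(400,333),interpolation=cv2.INTER_CUBIC)
c4=cv2.resize(b[120:170,230:310],(400,250),interpolation=cv2.INTER_CUBIC)
o=np.zeros((600,800,3),np.uint8); o[:300,:400]=c1; o[:400,400:]=c2[:400]; o[300:600,:400]=c3[:300]; o[400:600,400:]=c4[:200]
cv2.imwrite("pics/crop.png",o)
for n,(u,v) in dict(plug=(177,223),fix=(326,206),tin=(98,215),pump=(232,149),bott=(416,213),pk=(214,187)).items(): print(n,ray(t,u,v,.05))
```

```text
plug [0.57618228 0.18830547 0.05      ]
fix [ 0.62029327 -0.18870232  0.05      ]
tin [0.59599489 0.38794022 0.05      ]
pump [0.77025601 0.05173587 0.05      ]
bott [ 0.6028633  -0.41700669  0.05      ]
pk [0.66882525 0.09693783 0.05      ]
```

View pics/crop.png

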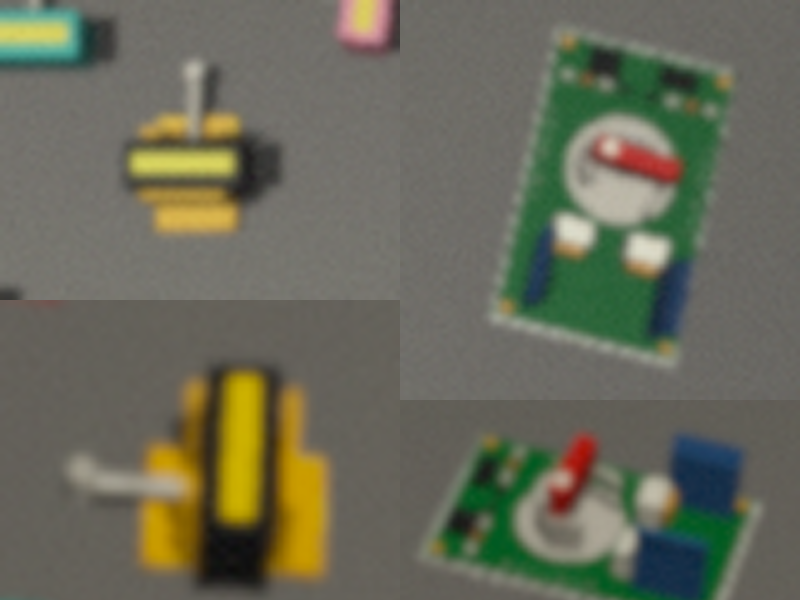

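Run:
```python
import pickle
from h import *
import rig
print(grasp_offset if 'grasp_offset' in globals() else [x for x in dir(rig) if x[0]!='_'])
t=pickle.load(open("top0.pkl","rb")); 
hsv=cv2.cvtColor(t["frame"],cv2.COLOR_RGB2HSV)
def blob(lo,hi,box,z,name):
    m=cv2.inRange(hsv,np.array(lo),np.array(hi)); k=np.zeros_like(m); x0,y0,x1,y1=box; k[y0:y1,x0:x1]=m[y0:y1,x0:x1]
    cs,_=cv2.findContours(k,cv2.RETR_EXTERNAL,cv2.CHAIN_APPROX_NONE); c=max(cs,key=cv2.contourArea)
    P=np.array([ray(t,u,v,z)[:2] for u,v in c[:,0]],np.float32)*1000
    print(name,len(c),cv2.minAreaRect(P),c[:,0].mean(0))
blob([24,90,120],[34,255,255],(160,215,195,230),.053,"stripe")
blob([35,60,30],[85,255,255],(290,170,360,250),.011,"board")
blob([0,130,100],[8,255,255],(290,170,360,250),.058,"wing")
s=observe(); print("cam in tool", np.array(s['tool_rot']).T@(np.array([0.15522244,0.53539914,0.3737331])-s['position']))
w=pickle.load(open("wrist0.pkl","rb")); print(s['tool_rot'].T@w["R"].T)
```

```text
-0.0187
stripe 48 ((577.1173095703125, 190.3957977294922), (12.574776649475098, 50.45307159423828), 0.11926742643117905) [176.    222.125]
board 336 ((615.3276977539062, -193.70245361328125), (98.04296875, 159.84730529785156), 75.17239379882812) [323.60416667 211.18452381]
wing 29 ((624.4931640625, -201.59593200683594), (33.29690170288086, 11.454843521118164), 71.29998779296875) [331.72413793 204.06896552]
cam in tool [ 0.08474043  0.00102138 -0.14286487]
[[ 4.10159939e-05 -9.46018531e-01 -3.24112539e-01]
 [ 9.99999903e-01  1.81296768e-04 -4.02619758e-04]
 [ 4.39646308e-04 -3.24112491e-01  9.46018446e-01]]
```

```bash
python3 -m pendant '[85,0,0,0,0,0,-0.78, 85,0,0,0,0,0,-0.78, 85,0,0,0,0,0,-0.78, 85,0,0,0,0,0,-0.78, 85,-0.63,-0.56,0.09,0,0,0, 85,-0.63,-0.56,0.09,0,0,0, 85,-0.63,-0.56,0.09,0,0,0, 85,-0.63,-0.56,0.09,0,0,0, 85,-0.63,-0.56,0.09,0,0,0, 85,-0.63,-0.56,0.09,0,0,0, 85,-0.63,-0.56,0.09,0,0,0, 85,-0.63,-0.56,0.09,0,0,0]' 40
python3 -m pendant '[85,-0.63,-0.56,0.09,0,0,0, 85,-0.63,-0.56,0.09,0,0,0, 85,-0.61,-0.56,0.1,0,0,0, 85,0,0,0,0,0,0, 85,0,0,0,0,0,0]'
python3 - <<'E'
from h import *
import pickle
im=grab("wrist"); save(im,"w1.png"); pickle.dump(im,open("w1.pkl","wb")); o=observe(); print(o['position'],o['tool_rot'],o['time_s'],o['q'])
E
```

```text
time_s: 1.35
position: [0.4849, 0.2736, 0.195]
tool_rot: [[-1.0, -0.001, -0.0], [-0.001, 1.0, -0.0], [0.0, -0.0, -1.0]]
ft_force: [0.3, 1.1, 1.3]
grip_width: 0.0851
time_s: 1.85
position: [0.5775, 0.1905, 0.1806]
tool_rot: [[-1.0, 0.001, -0.001], [0.001, 1.0, 0.0], [0.001, 0.0, -1.0]]
ft_force: [-0.9, 0.4, 0.4]
grip_width: 0.0851
[0.5770096  0.19132987 0.18105817] [[-9.99999343e-01 -7.11716138e-04 -8.99099169e-04]
 [-7.11866112e-04  9.99999733e-01  1.66496285e-04]
 [ 8.98980430e-04  1.67136214e-04 -9.99999582e-01]] 1.9 [ 7.19338820e+00  2.97843595e+01  6.94035255e+01  1.61196202e-02
  8.08620299e+01 -8.28499614e+01]
```

View pics/w1.png

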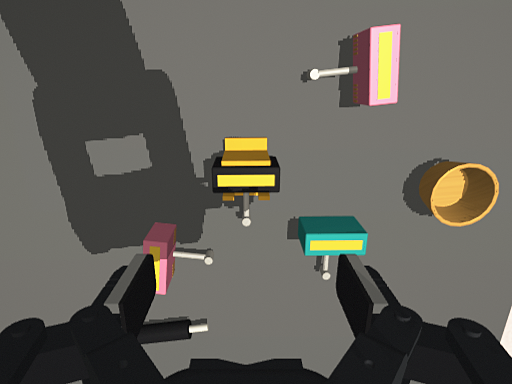

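The wrist view shows the black plug in its yellow stand at (246,180) with its bolt down-image at (246,220). The turquoise look-alike at (333,235) is close on the +y side. Next I'll measure precisely.

```bash
cat >> h.py <<'E'
def blob(im,lo,hi,box,z,name,show=True):
    hsv=cv2.cvtColor(im["frame"],cv2.COLOR_RGB2HSV)
    m=cv2.inRange(hsv,np.array(lo),np.array(hi)); k=np.zeros_like(m); x0,y0,x1,y1=box; k[y0:y1,x0:x1]=m[y0:y1,x0:x1]
    cs,_=cv2.findContours(k,cv2.RETR_EXTERNAL,cv2.CHAIN_APPROX_NONE); c=max(cs,key=cv2.contourArea)
    P=np.array([ray(im,u,v,z)[:2] for u,v in c[:,0]],np.float32)*1000
    r=cv2.minAreaRect(P); print(name,len(c),np.round(r[0],1),np.round(r[1],1),round(r[2],2)); return r,P
E
python3 - <<'E'
import pickle
from h import *
w=pickle.load(open("w1.pkl","rb"))
blob(w,[24,120,120],[34,255,255],(205,170,285,192),.053,"stripe")
hsv=cv2.cvtColor(w["frame"],cv2.COLOR_RGB2HSV)
C=cloud(w)
print("plug top depth pt",C[181,246],C[158,246],"stand; bolt",C[219,246])
for n,b in dict(turq=(280,210,380,260)).items():
    m=np.zeros(hsv.shape[:2],bool); m[b[1]:b[3],b[0]:b[2]]=True
    m&=(C[...,2]>.03); print(n,C[m].min(0),C[m].max(0))
m=np.zeros(hsv.shape[:2],bool); m[140:200,205:285]=True
mm=m&(C[...,2]>.045); print("plugtop",C[mm].min(0),C[mm].max(0),np.median(C[mm],0))
print(ray(w,246,220,.029))
print("pink",ray(w,163,262,.03),ray(w,208,260,.02))
E
```

```text
stripe 134 [576.  191.8] [11.  50.3] 1.14
plug top depth pt [0.57620776 0.19223581 0.05414399] [0.55729673 0.19224656 0.04671255] stand; bolt [0.62363496 0.19225003 0.02905248]
turq [0.49353584 0.1919984  0.03007011] [0.65352731 0.30849812 0.32367626]
plugtop [0.49353584 0.16156338 0.04505641] [0.5931122  0.22155837 0.32367626] [0.5725606  0.19136763 0.05334107]
[0.62474859 0.19224986 0.029     ]
pink [0.67216295 0.10540594 0.03      ] [0.67580119 0.15123501 0.02      ]
```

Run:
```python
import pickle
from h import *
w=pickle.load(open("w1.pkl","rb"))
for z,u,v in [(.047,300,217),(.047,362,217),(.047,303,236),(.003,290,237),(.003,303,255),(.047,298,217)]: print(z,u,v,ray(w,u,v,z)[:2])
r,P=blob(w,[80,80,40],[100,255,255],(280,205,380,260),.047,"tq top")
t=pickle.load(open("top0.pkl","rb"))
blob(t,[80,80,40],[100,255,255],(125,185,165,210),.047,"tq top view")
```

```text
0.047 300 217 [0.61369407 0.24283635]
0.047 362 217 [0.61372314 0.30092943]
0.047 303 236 [0.63345254 0.24677614]
0.003 290 237 [0.65692872 0.24112378]
0.003 303 255 [0.67959482 0.25685238]
0.047 298 217 [0.61369313 0.2409623 ]
tq top 189 [633.4 274.7] [67.2 41.4] 89.97
tq top view 77 [644.2 272.5] [28.5 66.3] 0.14
```

```bash
python3 -m pendant '[85,0.016,0.01,0.4,0,0,0, 85,0,0,0.5,0,0,0, 85,0,0,0.5,0,0,0, 85,0,0,0.5,0,0,0, 85,0,0,0.5,0,0,0, 85,0,0,0.3,0,0,0, 85,0,0,0.3,0,0,0, 85,0,0,0.24,0,0,0, 85,0,0,0,0,0,0]'
python3 - <<'E'
from h import *
im=grab("wrist"); save(im,"w2.png"); o=observe(); print(o['position'],o['ft_force'])
E
```

```text
time_s: 2.8
position: [0.5754, 0.1923, 0.0182]
tool_rot: [[-1.0, -0.002, -0.003], [-0.002, 1.0, -0.0], [0.003, -0.0, -1.0]]
ft_force: [0.1, -0.7, 0.1]
grip_width: 0.085
[0.57607186 0.19219445 0.01923403] [-0.2244295   0.33997307  0.42936947]
```

View pics/w2.png

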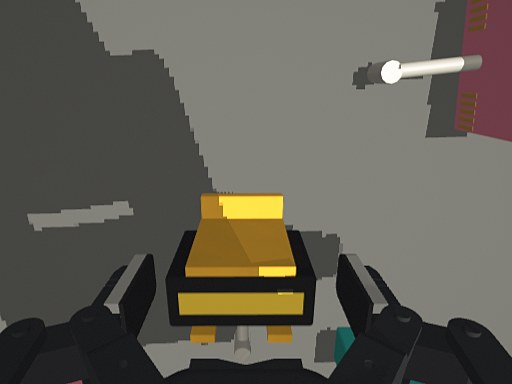

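The fingers at (130,290) and (365,290) straddle the plug's ends (167 and 315). I'll close on it.

```bash
python3 -m pendant '[50,0,0,0,0,0,0, 50,0,0,0,0,0,0, 50,0,0,0,0,0,0, 50,0,0,0,0,0,0, 50,0,0,0,0,0,0, 50,0,0,0,0,0,0, 50,0,0,0,0,0,0, 50,0,0,0,0,0,0]' 60
python3 -m pendant '[50,0,0,-0.2,0,0,0, 50,0,0,-0.3,0,0,0, 50,0,0,-0.4,0,0,0, 50,0,0,-0.4,0,0,0, 50,0,0,-0.4,0,0,0, 50,0,0,-0.4,0,0,0, 50,0,0,0,0,0,0]'
python3 - <<'E'
from h import *
im=grab("wrist"); save(im,"w3.png"); o=observe(); print(o['position'],o['ft_force'],o['grip_width'])
E
```

```text
time_s: 3.65
position: [0.5773, 0.1918, 0.0206]
tool_rot: [[-1.0, -0.001, 0.002], [-0.001, 1.0, 0.0], [-0.002, 0.0, -1.0]]
ft_force: [-0.6, 0.7, 6.4]
grip_width: 0.0595
time_s: 4.35
position: [0.5777, 0.1918, 0.1274]
tool_rot: [[-1.0, -0.001, 0.005], [-0.001, 1.0, 0.001], [-0.005, 0.001, -1.0]]
ft_force: [0.5, 0.3, -1.1]
grip_width: 0.0592
[0.57691453 0.19165663 0.12538597] [ 0.30482428  0.14451412 -1.54822435] 0.059189200696136354
```

View pics/w3.png

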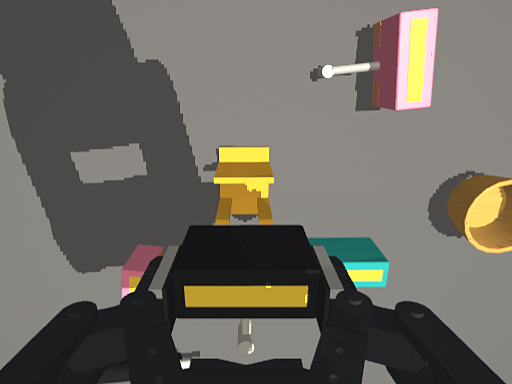

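```bash
python3 -m pendant '[50,0.2,-0.44,0,0,0,0, 50,0.38,-0.86,0,0,0,0, 50,0.38,-0.86,0,0,0,0, 50,0.38,-0.86,0,0,0,0, 50,0.2,-0.42,0,0,0,0.94, 50,0,0,0.3,0,0,0.94, 50,0,0,0.5,0,0,0, 50,0,0,0.5,0,0,0, 50,0,0,0.4,0,0,0, 50,0,0,0.3,0,0,0, 50,0,0,0,0,0,0]'
python3 - <<'E'
from h import *
im=grab("wrist"); save(im,"w4.png"); o=observe(); print(o['position'],o['ft_force'],o['grip_width'],o['time_s'])
E
```

```text
time_s: 5.5
position: [0.4981, 0.0198, 0.0219]
tool_rot: [[-0.966, 0.259, -0.006], [0.259, 0.966, 0.001], [0.006, -0.0, -1.0]]
ft_force: [-0.8, 0.4, -0.3]
grip_width: 0.0592
[0.49882305 0.0196835  0.02319231] [ 0.490849    0.45214845 -2.06878754] 0.05947320613198733 5.55
```

View pics/w4.png

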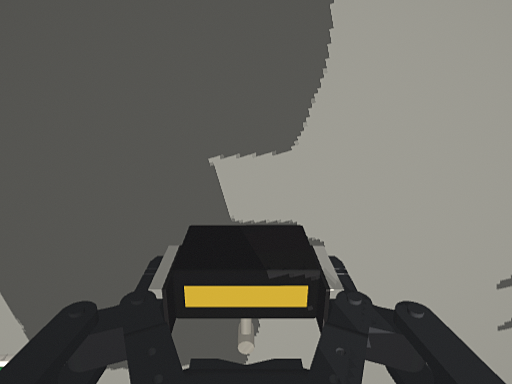

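```bash
python3 -m pendant '[50,0,0,0.06,0,0,0, 50,0,0,0.05,0,0,0, 50,0,0,0.03,0,0,0, 50,0,0,0,0,0,0]'; python3 -m pendant '[50,0,0,0.02,0,0,0, 50,0,0,0,0,0,0]'
```

```text
time_s: 5.95
position: [0.4998, 0.0196, 0.0174]
tool_rot: [[-0.966, 0.259, 0.0], [0.259, 0.966, -0.0], [-0.0, 0.0, -1.0]]
ft_force: [0.9, -0.3, -1.7]
grip_width: 0.0592
time_s: 6.15
position: [0.4998, 0.0195, 0.0164]
tool_rot: [[-0.966, 0.259, 0.0], [0.259, 0.966, -0.0], [-0.0, 0.0, -1.0]]
ft_force: [0.6, -0.4, -1.5]
grip_width: 0.0592
```

```bash
python3 -m pendant '[50,0,0,0.02,0,0,0, 50,0,0,0,0,0,0]'; python3 -m pendant '[50,0,0,0.02,0,0,0, 50,0,0,0,0,0,0]'
```

```text
time_s: 6.35
position: [0.4997, 0.0196, 0.0152]
tool_rot: [[-0.966, 0.259, -0.0], [0.259, 0.966, 0.0], [0.0, -0.0, -1.0]]
ft_force: [-0.1, 0.2, -1.1]
grip_width: 0.0587
time_s: 6.55
position: [0.4998, 0.0195, 0.0146]
tool_rot: [[-0.966, 0.259, 0.0], [0.259, 0.966, -0.0], [-0.0, 0.0, -1.0]]
ft_force: [-0.8, -0.0, 2.5]
grip_width: 0.0589
```

```bash
python3 -m pendant '[85,0,0,0,0,0,0, 85,0,0,0,0,0,0, 85,0,0,0,0,0,0, 85,0,0,-0.3,0,0,0, 85,0,0,-0.6,0,0,0, 85,0,0,-0.7,0,0,0, 85,0,0,-0.7,0,0,0, 85,0,0,-0.7,0,0,0]'; python3 -m pendant '[85,0,0,0,0,0,0.94, 85,0,0,0,0,0,0.94, 85,0,0,0,0,0,0.94, 85,0,0,0,0,0,0.94, 85,0,0,0,0,0,0.94, 85,0,0,0,0,0,0.94, 85,0,0,0,0,0,0.94, 85,0,0,0,0,0,0.94, 85,0,0,0,0,0,0.94, 85,0,0,0,0,0,0.94, 85,0,0,0,0,0,0.94, 85,0,0,0,0,0,0.91]'
python3 -m pendant '[85,0,0,0,0,0,0]'
python3 - <<'E'
from h import *
import pickle
im=grab("wrist"); save(im,"w5.png"); pickle.dump(im,open("w5.pkl","wb")); o=observe(); print(o['position'],o['q'],o['grip_width'],o['time_s'])
E
```

```text
time_s: 7.35
position: [0.4995, 0.0196, 0.1657]
tool_rot: [[-0.966, 0.259, -0.0], [0.259, 0.966, 0.0], [0.0, 0.0, -1.0]]
ft_force: [0.4, -0.1, 0.4]
grip_width: 0.0847
time_s: 8.55
position: [0.4997, 0.0195, 0.1642]
tool_rot: [[0.264, 0.965, -0.0], [0.965, -0.264, 0.0], [-0.0, -0.0, -1.0]]
ft_force: [0.6, -0.3, -0.2]
grip_width: 0.085
time_s: 8.65
position: [0.4997, 0.0195, 0.1642]
tool_rot: [[0.26, 0.966, -0.0], [0.966, -0.26, 0.0], [-0.0, -0.0, -1.0]]
ft_force: [-0.3, 0.1, 0.1]
grip_width: 0.085
[0.49968893 0.0195386  0.16424075] [-1.13506951e+01  2.04785052e+01  8.85058719e+01  4.88396259e-04
  7.10266858e+01  3.48763941e+00] 0.08500701197988576 8.7
```

View pics/w5.png

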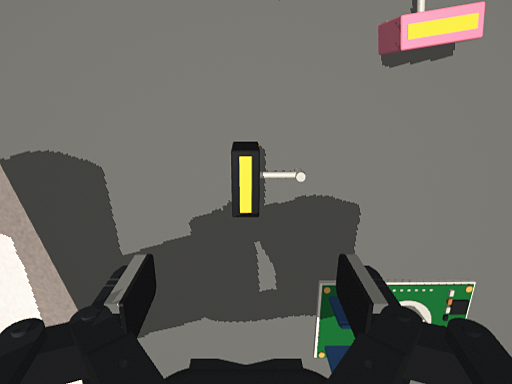

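```bash
python3 -m pendant '[85,-0.58,0.55,-0.19,0,0,0, 85,-0.58,0.55,-0.19,0,0,0, 85,-0.58,0.55,-0.19,0,0,0, 85,-0.58,0.55,-0.19,0,0,0, 85,-0.58,0.55,-0.19,0,0,0, 85,-0.58,0.55,-0.19,0,0,0, 85,0,0,0,0,0,0, 85,0,0,0,0,0,0]'
python3 - <<'E'
from h import *
import pickle
im=grab("wrist"); save(im,"w6.png"); pickle.dump(im,open("w6.pkl","wb")); o=observe(); print(o['position'],o['q'],o['grip_width'],o['time_s'])
w=pickle.load(open("w5.pkl","rb"))
blob(w,[24,120,120],[34,255,255],(225,145,270,220),.047,"stripe")
print(ray(w,300.5,177,.023))
E
```

```text
time_s: 9.5
position: [0.614, -0.1917, 0.2207]
tool_rot: [[0.257, 0.966, -0.001], [0.966, -0.257, 0.001], [0.0, -0.001, -1.0]]
ft_force: [-0.2, 1.1, -0.2]
grip_width: 0.085
[ 0.61379046 -0.19078534  0.22077379] [-2.78047612e+01  3.18025463e+01  5.90636184e+01  1.13706955e-02
  8.92081076e+01 -1.29288430e+01] 0.08486661255581165 9.55
stripe 134 [498.5  21. ] [50.1 10.2] 75.26
[0.54786441 0.00755439 0.023     ]
```

View pics/w6.png

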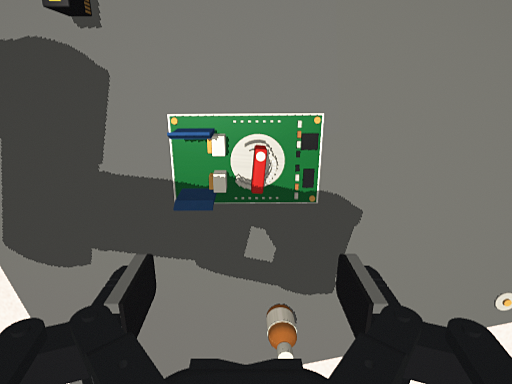

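Run:
```python
from h import *
import pickle
w=pickle.load(open("w6.pkl","rb"))
a=cv2.cvtColor(w["frame"],cv2.COLOR_RGB2BGR)[105:215,160:330]
cv2.imwrite("pics/c6.png",cv2.resize(a,None,fx=4.7,fy=4.7,interpolation=cv2.INTER_NEAREST))
g,P=blob(w,[35,60,30],[85,255,255],(150,100,340,215),.011,"green")
blob(w,[0,130,60],[8,255,255],(230,130,290,200),.058,"wing")
hsv=cv2.cvtColor(w["frame"],cv2.COLOR_RGB2HSV)
# gold holes
m=cv2.inRange(hsv,np.array([12,100,100]),np.array([28,255,255])); m[:105]=0;m[215:]=0;m[:,:160]=0;m[:,335:]=0
n,l,s,c=cv2.connectedComponentsWithStats(m)
for i in range(1,n):
    if s[i,4]>5: print(c[i],s[i,4],np.round(ray(w,*c[i],.011)*1000,1)[:2])
C=cloud(w); print("depth z green",[round(C[v,u,2],4) for u,v in[(190,160),(300,125),(225,195)]],"wing top",C[170,260])
```

```text
green 674 [ 612.9 -191.3] [ 99.4 163.9] 75.55
wing 111 [ 625.8 -192.6] [48.5 12.4] 70.6
[173.85 120.5 ] 40 [ 549.4 -128.5]
[316.85  119.675] 40 [ 698.9 -167.4]
[298.5 134. ] 26 [ 676.6 -177.4]
[208.92647059 146.02941176] 68 [ 577.9 -164.9]
[210.56923077 181.10769231] 65 [ 567.8 -204.3]
[296.42105263 186.31578947] 19 [ 661.9 -235.9]
[311.61538462 198.15384615] 26 [ 676.  -254.7]
depth z green [np.float64(0.0114), np.float64(0.0122), np.float64(0.0104)] wing top [ 0.6271483  -0.19315796  0.05835704]
```

View pics/c6.png

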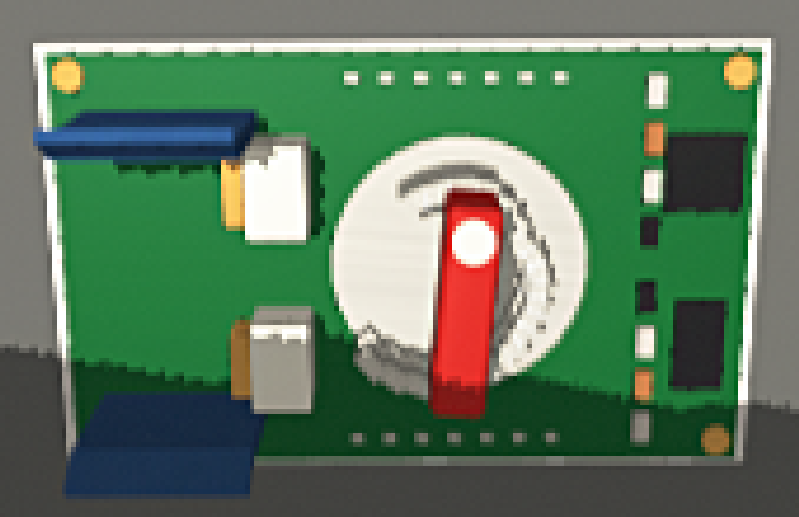

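```bash
python3 -m pendant '[50,0.58,-0.553,0.2,0,0,0, 50,0.58,-0.553,0.2,0,0,0, 50,0.58,-0.553,0.27,0,0,0, 50,0.58,-0.553,0.27,0,0,0, 50,0.58,-0.553,0.33,0,0,0, 50,0.58,-0.553,0.33,0,0,0, 50,0,0,0,0,0,0, 50,0,0,0,0,0,0]'
python3 - <<'E'
from h import *
import pickle
im=grab("wrist"); save(im,"w7.png"); pickle.dump(im,open("w7.pkl","wb")); o=observe(); print(o['position'],o['tool_rot'],o['grip_width'],o['time_s'])
blob(im,[24,120,120],[34,255,255],(205,145,290,300),.047,"stripe")
print((o['tool_rot'].T@(np.array([.49825,.01994,.0245])-o['position']))/.05)
w=pickle.load(open("w6.pkl","rb"))
O=np.array([581.8,-183.4]);u=np.array([.9675,-.2529]);v=np.array([.2529,.9675])
for px,z in [((245/4.7+160,105+200/4.7),.030),((308/4.7+160,105+200/4.7),.030),((252/4.7+160,105+370/4.7),.030),((37/4.7+160,105+140/4.7),.06),((257/4.7+160,105+118/4.7),.06),((470/4.7+160,105+137/4.7),.03)]:
    p=ray(w,*px,z)[:2]*1000-O; print(px,z,np.round([p@u,p@v],1))
E
```

```text
time_s: 10.35
position: [0.4981, 0.0211, 0.1416]
tool_rot: [[0.255, 0.967, -0.0], [0.967, -0.255, -0.0], [-0.0, -0.0, -1.0]]
ft_force: [-0.5, 0.6, -0.3]
grip_width: 0.0502
[0.49891519 0.02019967 0.1418409 ] [[ 2.56645869e-01  9.66504987e-01  1.00386210e-03]
 [ 9.66505508e-01 -2.56645688e-01 -3.07611241e-04]
 [-3.96709182e-05  1.04918540e-03 -9.99999449e-01]] 0.04997511246293447 10.4
stripe 128 [499.8  22.9] [45.6 10. ] 75.01
[-0.00834074 -0.01398757  2.34680487]
(212.12765957446808, 147.5531914893617) 0.03 [-2.9 18.9]
(225.531914893617, 147.5531914893617) 0.03 [11.1 18.9]
(213.61702127659575, 183.72340425531917) 0.03 [ -2.8 -20.9]
(167.87234042553192, 134.7872340425532) 0.06 [-41.   37.2]
(214.68085106382978, 130.1063829787234) 0.06 [ 3.3 41.4]
(260.0, 134.14893617021278) 0.03 [47.2 32.7]
```

View pics/w7.png

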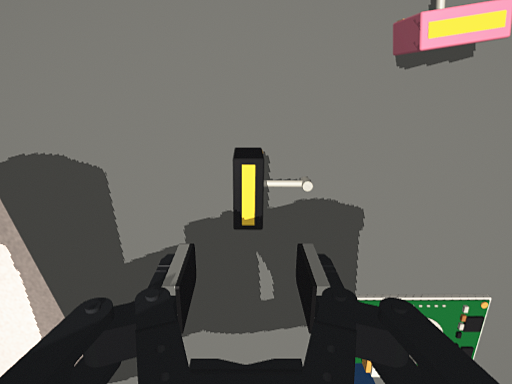

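```bash
python3 -m pendant '[50,-0.008,0,0.3,0,0,0, 50,0,0,0.5,0,0,0, 50,0,0,0.5,0,0,0, 50,0,0,0.5,0,0,0, 50,0,0,0.34,0,0,0, 50,0,0,0.2,0,0,0, 50,0,0,0,0,0,0]'; python3 -m pendant '[15,0,0,0,0,0,0, 15,0,0,0,0,0,0, 15,0,0,0,0,0,0, 15,0,0,0,0,0,0, 15,0,0,0,0,0,0, 15,0,0,0,0,0,0]' 60
python3 - <<'E'
from h import *
import pickle
im=grab("wrist"); save(im,"w8.png"); pickle.dump(im,open("w8.pkl","wb")); o=observe(); print(o['position'],o['grip_width'],o['time_s'])
E
```

```text
time_s: 11.1
position: [0.4988, 0.0189, 0.0237]
tool_rot: [[0.259, 0.966, -0.001], [0.966, -0.259, 0.0], [-0.0, -0.001, -1.0]]
ft_force: [0.8, 0.0, 0.6]
grip_width: 0.0503
time_s: 11.7
position: [0.4995, 0.0192, 0.0254]
tool_rot: [[0.259, 0.966, 0.002], [0.966, -0.259, -0.001], [-0.0, 0.002, -1.0]]
ft_force: [0.2, -1.3, 7.0]
grip_width: 0.0229
[0.49948168 0.01917689 0.02542195] 0.022738156438659354 11.75
```

View pics/w8.png

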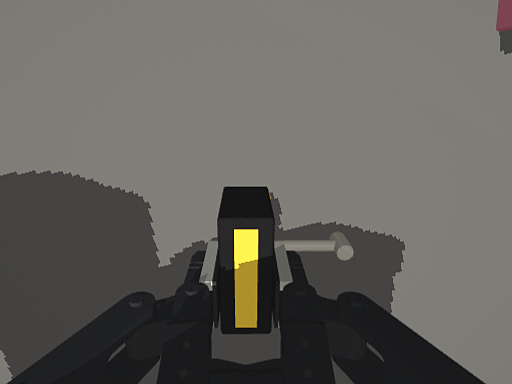

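```bash
python3 - <<'E'
from h import *
import pickle
w=pickle.load(open("w8.pkl","rb")); o=observe()
r,P=blob(w,[20,80,60],[36,255,255],(225,220,270,335),.047,"stripe")
d=np.array([*(np.array(r[0])/1000),.047])-o['position']; print("stripe in tool mm",o['tool_rot'].T@d*1000)
E
python3 -m pendant '[15,0,0,-0.2,0,0,0, 15,0,0,-0.5,0,0,0, 15,0,0,-0.7,0,0,0, 15,0,0,-0.7,0,0,0, 15,0,0,0,0,0,0, 15,0,0,0,0,0,0]'
python3 - <<'E'
from h import *
import pickle
im=grab("wrist"); save(im,"w9.png"); pickle.dump(im,open("w9.pkl","wb")); o=observe(); print(o['position'],o['tool_rot'],o['grip_width'],o['time_s'])
r,P=blob(im,[20,80,60],[36,255,255],(225,220,270,335),.047+o['position'][2]-.0254,"stripe")
d=np.array([*(np.array(r[0])/1000),0])-o['position']; print("stripe in tool mm",(o['tool_rot'].T@d*1000)[:2])
tgt=np.array([.5597,-.1777]);print(tgt)
E
```

```text
stripe 240 [498.9  20.5] [50.6 10.4] 74.57
stripe in tool mm [  1.14619947  -0.89290744 -21.58031408]
time_s: 12.35
position: [0.4987, 0.0195, 0.13]
tool_rot: [[0.259, 0.966, 0.001], [0.966, -0.259, -0.0], [0.0, 0.001, -1.0]]
ft_force: [0.2, 0.5, -1.5]
grip_width: 0.0225
[0.4982423  0.0195327  0.12901755] [[ 2.58621424e-01  9.65978375e-01 -8.58755876e-04]
 [ 9.65978757e-01 -2.58621336e-01  2.14075560e-04]
 [-1.53002306e-05 -8.84904460e-04 -9.99999608e-01]] 0.0229822708590328 12.4
stripe 241 [497.9  20.2] [51.  10.5] 74.62
stripe in tool mm [ 0.540054   -0.35683259]
[ 0.5597 -0.1777]
```

View pics/w9.png

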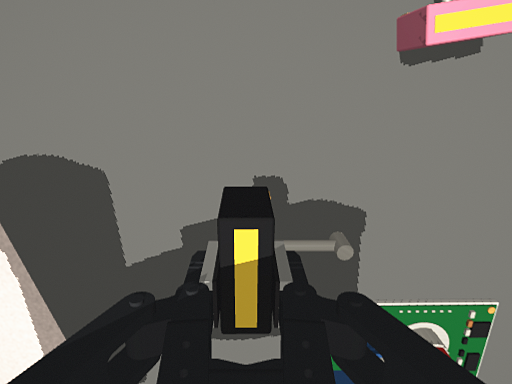

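```bash
python3 -m pendant '[15,-0.35,0.22,0,0,0,-0.06, 15,-0.7,0.44,0,0,0,0, 15,-0.7,0.44,0,0,0,0, 15,-0.7,0.44,0,0,0,0, 15,-0.7,0.44,0,0,0,0, 15,-0.356,0.23,0,0,0,0, 15,0,0,0,0,0,0, 15,0,0,0,0,0,0, 15,0,0,0,0,0,0]'
python3 - <<'E'
from h import *
import pickle
im=grab("wrist"); save(im,"w10.png"); pickle.dump(im,open("w10.pkl","wb"))
P=np.array([observe()['position'] for _ in range(1)]); o=observe(); print(P,o['tool_rot'],o['grip_width'],o['time_s'])
r,_=blob(im,[20,80,60],[36,255,255],(225,220,270,335),.047+.1046,"stripe")
im=grab("side"); save(im,"s10.png"); 
im=grab("top"); save(im,"t10.png"); print(observe()['position'])
E
```

```text
time_s: 13.3
position: [0.5611, -0.1769, 0.1286]
tool_rot: [[0.25, 0.968, -0.002], [0.968, -0.25, 0.001], [0.001, -0.002, -1.0]]
ft_force: [-0.2, -0.7, -1.4]
grip_width: 0.0228
[[ 0.56127173 -0.17682507  0.12893305]] [[ 2.49468671e-01  9.68382214e-01 -1.12696930e-03]
 [ 9.68382756e-01 -2.49467911e-01  7.73649314e-04]
 [ 4.68045559e-04 -1.28433890e-03 -9.99999066e-01]] 0.022749905467427594 13.35
stripe 241 [ 560.8 -174.6] [50.  10.2] 75.46
[ 0.56149956 -0.17706296  0.12928319]
```

View pics/w10.png

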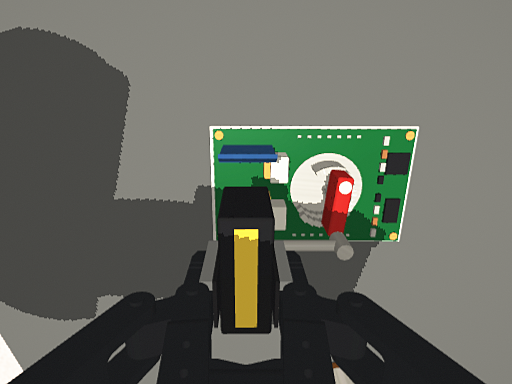

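The gripped plug stripe is at (246,278), and three of the board's holes are visible at (219,135), (410,136) and (393,236). From this view I'll remeasure the fixture relative to the plug.

Run:
```python
from h import *
import pickle
w=pickle.load(open("w10.pkl","rb"))
hsv=cv2.cvtColor(w["frame"],cv2.COLOR_RGB2HSV)
m=cv2.inRange(hsv,np.array([12,100,80]),np.array([28,255,255])); m[:120]=0;m[245:]=0;m[:,:205]=0;m[220:,:300]=0
n,l,s,c=cv2.connectedComponentsWithStats(m); H=[]
for i in range(1,n):
    if s[i,4]>20:
        p=ray(w,*c[i],.011)*1000; print(c[i],s[i,4],np.round(p,1)[:2]); H.append((c[i],p[:2]))
f=lambda t:min(H,key=lambda h:np.linalg.norm(h[0]-t))[1]
a,b,d=f((219,135)),f((410,136)),f((393,236))
yaw=np.arctan2(*(b-a)[::-1]); print("yaw",np.degrees(yaw), np.degrees(np.arctan2(*(d-b)[::-1]))+90, np.linalg.norm(b-a),np.linalg.norm(d-b))
u=np.array([np.cos(yaw),np.sin(yaw)]);v=np.array([-u[1],u[0]]); C=(a+d)/2; O=C-32*u; print("O",O)
st=np.array([560.8,-174.6]); print("plug in fixture",(st-O)@u,(st-O)@v)
E=O-23.2*u; print("plug entry by camera",E,"bias-free shift in tool units",(E-st)@v/50,(E-st)@u/50)
# bolt head check
print(np.round([(ray(w,345,252,.0244+.1027)[:2]*1000-O)@u,(ray(w,345,252,.127)[:2]*1000-O)@v],1))
t=cv2.resize(cv2.cvtColor(w["frame"],cv2.COLOR_RGB2BGR)[120:270,200:430],None,fx=3.4,fy=3.4); cv2.imwrite("pics/c10.png",t)
```

```text
[218.60606061 134.86363636] 66 [ 549.7 -129. ]
[409.47142857 135.14285714] 70 [ 699.3 -167.7]
[384.47916667 154.08333333] 48 [ 677.9 -178.3]
[266.6        170.12173913] 115 [ 580.6 -167.4]
[374.37142857 220.62857143] 35 [ 662.4 -236.2]
[392.81132075 235.60377358] 53 [ 676.7 -255.1]
yaw -14.525004135429421 -14.507591757828877 154.53610608230835 90.26247117187785
O [ 582.18126741 -184.00206391]
plug in fixture -23.05594634186972 3.739082808443184
plug entry by camera [ 559.72277929 -178.18344628] bias-free shift in tool units -0.07478165616886376 -0.0028810731626055476
[27.5  4.1]
```

View pics/c10.png

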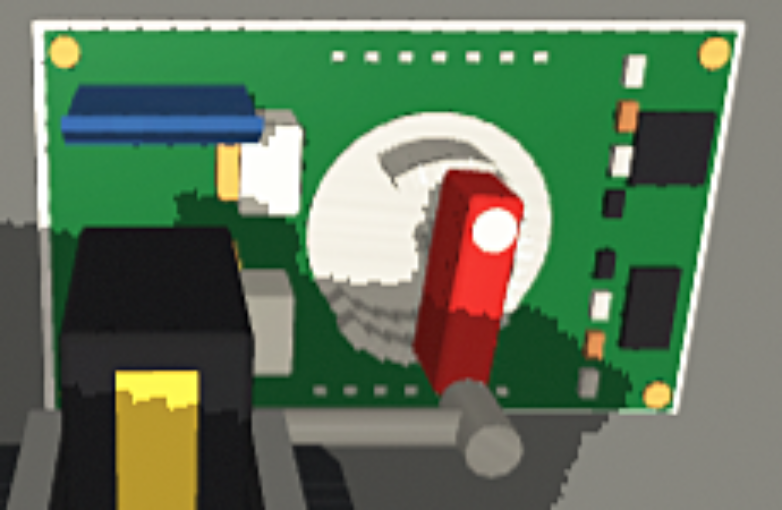

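```bash
python3 -m pendant '[15,-0.068,0,0.2,0,0,0, 15,0,0,0.3,0,0,0, 15,0,0,0.2,0,0,0, 15,0,0,0,0,0,0, 15,0,0,0,0,0,0]'
python3 - <<'E'
from h import *
import pickle
im=grab("wrist"); save(im,"w11.png"); pickle.dump(im,open("w11.pkl","wb"))
o=observe(); print(o['position'],o['tool_rot'][:,1],o['time_s'])
w=im; r,_=blob(im,[20,80,60],[36,255,255],(225,220,270,335),o['position'][2]+.0216,"stripe")
hsv=cv2.cvtColor(w["frame"],cv2.COLOR_RGB2HSV)
m=cv2.inRange(hsv,np.array([12,100,80]),np.array([28,255,255])); m[:,180:290][200:]=0;m[300:]=0
n,l,s,c=cv2.connectedComponentsWithStats(m)
for i in range(1,n):
    if s[i,4]>20: print(c[i],s[i,4],np.round(ray(w,*c[i],.011)*1000,1)[:2])
im=grab("side"); cv2.imwrite("pics/s11.png",cv2.resize(cv2.cvtColor(im["frame"],cv2.COLOR_RGB2BGR)[80:180,210:340],None,fx=5,fy=5,interpolation=2))
E
```

```text
time_s: 13.95
position: [0.5609, -0.1814, 0.0943]
tool_rot: [[0.25, 0.968, -0.0], [0.968, -0.25, 0.0], [0.0, -0.0, -1.0]]
ft_force: [0.0, -0.3, -1.1]
grip_width: 0.0227
[ 0.56106476 -0.18144586  0.09469555] [ 9.68126683e-01 -2.50460180e-01  6.50964035e-04] 14.0
stripe 240 [ 560.4 -179.8] [50.4 10.3] 75.56
[212.86206897 136.10344828] 87 [ 549.6 -128.8]
[432.48351648 136.25274725] 91 [ 699.4 -167.7]
[403.26086957 157.94202899] 69 [ 677.9 -178.2]
[268.13103448 177.31034483] 145 [ 580.4 -168. ]
[390.56818182 233.81818182] 44 [ 662.5 -236.8]
[410.96969697 250.06060606] 66 [ 676.7 -255.2]
```

View pics/w11.png

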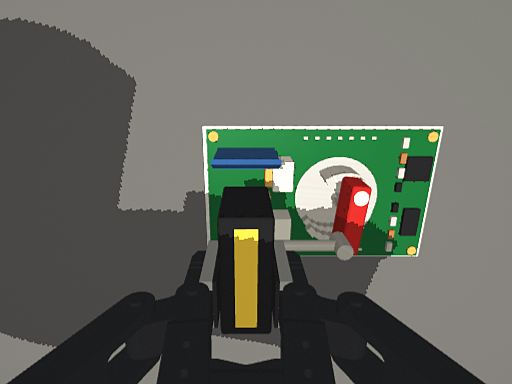

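View pics/s11.png

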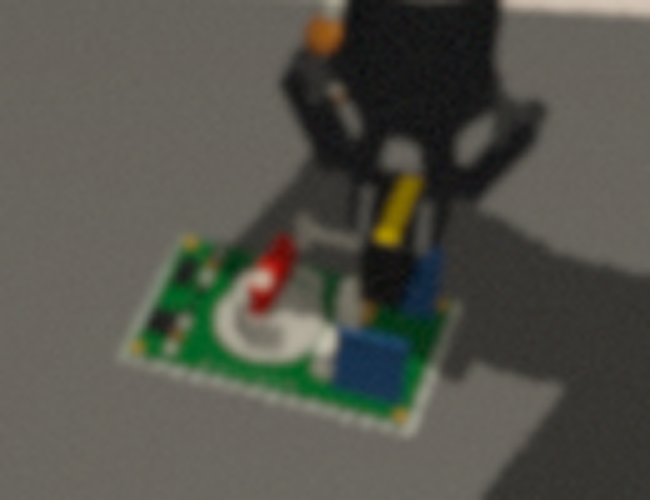

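```bash
python3 -m pendant '[15,0.027,-0.022,0.1,0,0,0, 15,0,0,0.06,0,0,0, 15,0,0,0,0,0,0, 15,0,0,0,0,0,0, 15,0,0,0,0,0,0]'
python3 - <<'E'
from h import *
import pickle
im=grab("wrist"); save(im,"w12.png"); pickle.dump(im,open("w12.pkl","wb"))
o=observe(); print(o['position'],o['tool_rot'][:,1],o['time_s'])
r,_=blob(im,[20,80,60],[36,255,255],(225,220,270,335),o['position'][2]+.0216,"stripe")
O=np.array([582.2,-184.]);y=np.radians(-14.5);u=np.array([np.cos(y),np.sin(y)]);v=np.array([-u[1],u[0]])
for p in (np.array(r[0]),o['position'][:2]*1000): print((p-O)@u,(p-O)@v)
E
```

```text
time_s: 14.55
position: [0.5602, -0.1798, 0.0864]
tool_rot: [[0.251, 0.968, 0.0], [0.968, -0.251, -0.0], [-0.0, 0.0, -1.0]]
ft_force: [0.5, 1.0, -2.3]
grip_width: 0.0228
[ 0.56017042 -0.17984055  0.08646474] [ 9.68098105e-01 -2.50571320e-01  2.70189095e-04] 14.6
stripe 241 [ 559.6 -178.5] [50.5 10.4] 75.57
-23.249972095446267 -0.2961071076417534
-22.369330330949467 -1.4888022200196565
```

View pics/w12.png

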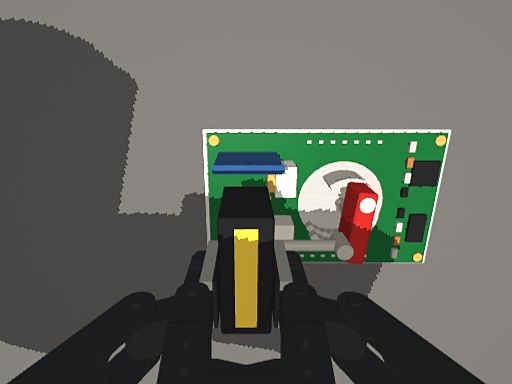

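```bash
python3 -m pendant '[15,0,0,0.12,0,0,0, 15,0,0,0.16,0,0,0, 15,0,0,0.16,0,0,0, 15,0,0,0.1,0,0,0, 15,0,0,0,0,0,0]'; python3 -m pendant '[15,0,0,0.1,0,0,0, 15,0,0,0.1,0,0,0, 15,0,0,0.1,0,0,0, 15,0,0,0,0,0,0]';python3 -m pendant '[15,0,0,0.06,0,0,0, 15,0,0,0.04,0,0,0, 15,0,0,0,0,0,0]'
python3 - <<'E'
from h import *
im=grab("wrist"); save(im,"w13.png"); o=observe(); print(o['position'],o['ft_force'],o['time_s'])
E
```

```text
time_s: 15.1
position: [0.5597, -0.1796, 0.0582]
tool_rot: [[0.251, 0.968, -0.002], [0.968, -0.251, 0.001], [0.0, -0.002, -1.0]]
ft_force: [0.3, -0.1, -0.3]
grip_width: 0.0232
time_s: 15.5
position: [0.5598, -0.1796, 0.0436]
tool_rot: [[0.251, 0.968, -0.001], [0.968, -0.251, 0.001], [0.0, -0.001, -1.0]]
ft_force: [-0.1, -0.6, -0.6]
grip_width: 0.0229
time_s: 15.8
position: [0.56, -0.1797, 0.0391]
tool_rot: [[0.251, 0.968, -0.0], [0.968, -0.251, 0.0], [0.0, -0.0, -1.0]]
ft_force: [-0.4, 0.1, -0.7]
grip_width: 0.0229
[ 0.56007697 -0.17978194  0.03926397] [-0.63304451  1.12551897 -1.38389788] 15.85
```

View pics/w13.png

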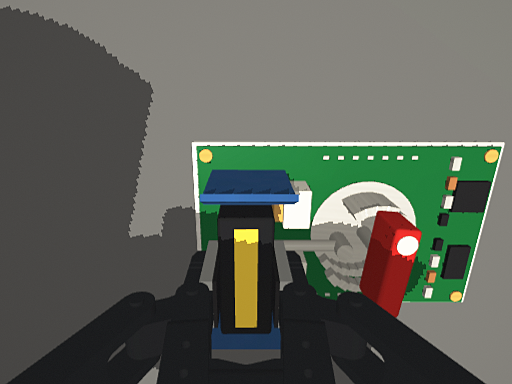

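The plug is between the guides (black block (246,265) inside blue walls) with its bolt head entering the cam mouth at (345,245), and there are no side forces yet. I'll continue down slowly.

```bash
python3 -m pendant '[15,0,0,0.04,0,0,0, 15,0,0,0.03,0,0,0, 15,0,0,0,0,0,0]'; python3 -m pendant '[15,0,0,0.03,0,0,0, 15,0,0,0,0,0,0]'; python3 -m pendant '[15,0,0,0.02,0,0,0, 15,0,0,0,0,0,0]'
```

```text
time_s: 16.15
position: [0.56, -0.1797, 0.0356]
tool_rot: [[0.251, 0.968, -0.0], [0.968, -0.251, 0.0], [0.0, -0.0, -1.0]]
ft_force: [-0.0, 0.6, -1.1]
grip_width: 0.0229
time_s: 16.35
position: [0.56, -0.1797, 0.0342]
tool_rot: [[0.251, 0.968, -0.0], [0.968, -0.251, 0.0], [0.0, -0.0, -1.0]]
ft_force: [0.6, 0.7, -1.3]
grip_width: 0.023
time_s: 16.55
position: [0.5602, -0.1798, 0.0335]
tool_rot: [[0.251, 0.968, 0.0], [0.968, -0.251, -0.0], [-0.0, 0.0, -1.0]]
ft_force: [-1.2, 1.1, -0.4]
grip_width: 0.023
```

```bash
python3 -m pendant '[15,0,0,0.02,0,0,0, 15,0,0,0,0,0,0]'; python3 -m pendant '[15,0,0,0.015,0,0,0, 15,0,0,0,0,0,0]'
```

```text
time_s: 16.75
position: [0.5602, -0.1798, 0.0335]
tool_rot: [[0.25, 0.968, 0.001], [0.968, -0.25, -0.001], [-0.0, 0.001, -1.0]]
ft_force: [-3.0, 1.4, 9.5]
grip_width: 0.0231
time_s: 16.95
position: [0.5602, -0.1798, 0.0334]
tool_rot: [[0.25, 0.968, 0.001], [0.968, -0.25, -0.001], [-0.001, 0.001, -1.0]]
ft_force: [-5.6, 1.7, 15.5]
grip_width: 0.0229
```

```bash
python3 -m pendant '[15,0,0,-0.025,0,0,0, 45,0,0,0,0,0,0, 45,0,0,0,0,0,0, 45,0,0,0,0,0,0, 45,0,0,-0.2,0,0,0, 45,0,0,-0.5,0,0,0, 45,0,0,-0.6,0,0,0, 45,0,0,-0.6,0,0,0, 45,0,0,-0.3,0,0,0, 45,0,0,0,0,0,0, 45,0,0,0,0,0,0]'
python3 - <<'E'
from h import *
import pickle
im=grab("wrist"); save(im,"w14.png"); pickle.dump(im,open("w14.pkl","wb")); o=observe(); print(o['position'],o['ft_force'],o['time_s'],o['q'])
O=np.array([582.2,-184.]);y=np.radians(-14.5);u=np.array([np.cos(y),np.sin(y)]);v=np.array([-u[1],u[0]])
r,_=blob(im,[20,80,60],[36,255,255],(180,120,300,300),.055,"stripe"); p=np.array(r[0]); print((p-O)@u,(p-O)@v)
r,_=blob(im,[0,130,60],[8,255,255],(230,100,450,340),.058,"wing"); p=np.array(r[0]); print((p-O)@u,(p-O)@v)
E
```

```text
time_s: 18.05
position: [0.5599, -0.1796, 0.1426]
tool_rot: [[0.251, 0.968, -0.0], [0.968, -0.251, 0.0], [0.0, -0.0, -1.0]]
ft_force: [-0.0, -0.8, -0.0]
grip_width: 0.045
[ 0.55964096 -0.17952603  0.14195188] [-1.1694726   0.01926686  0.20690682] 18.1 [-2.93182491e+01  2.99076584e+01  7.61887556e+01  6.37783303e-04
  7.39981558e+01 -1.48063884e+01]
stripe 149 [ 559.6 -177.9] [50.3 10.7] 75.11
-23.396373753341944 0.2668170888817185
wing 180 [ 623.2 -191.2] [49.1 17.3] 70.39
41.50185402237532 3.339493555818465
```

View pics/w14.png

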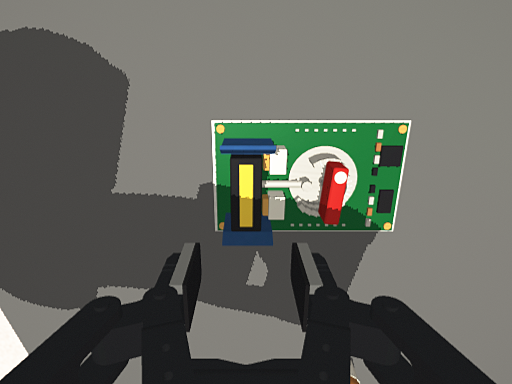

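```bash
python3 -m pendant '[40,0,0.5,0,0,0,0, 40,0.005,0.5,0,0,0,0, 40,0,0.374,0,0,0,0, 40,0,0,0,0,0,0.62, 40,0,0,0.3,0,0,0, 40,0,0,0.3,0,0,0, 40,0,0,0,0,0,0, 40,0,0,0,0,0,0]'
python3 - <<'E'
from h import *
import pickle
im=grab("wrist"); save(im,"w15.png"); pickle.dump(im,open("w15.pkl","wb")); o=observe(); print(o['position'],o['tool_rot'][:,1],o['time_s'],o['q'])
O=np.array([582.2,-184.]);y=np.radians(-14.5);u=np.array([np.cos(y),np.sin(y)]);v=np.array([-u[1],u[0]])
p=o['position'][:2]*1000; print((p-O)@u,(p-O)@v)
r,_=blob(im,[0,130,60],[8,255,255],(180,100,450,340),.058,"wing"); p=np.array(r[0]); print((p-O)@u,(p-O)@v)
E
```

```text
time_s: 18.9
position: [0.6265, -0.1967, 0.1122]
tool_rot: [[0.333, 0.943, -0.001], [0.943, -0.333, 0.001], [0.0, -0.002, -1.0]]
ft_force: [-0.1, -0.4, -0.3]
grip_width: 0.0398
[ 0.62674984 -0.19681808  0.1128949 ] [ 9.42806388e-01 -3.33340792e-01 -1.77550447e-04] 18.95 [-2.77366618e+01  3.79220017e+01  6.58220186e+01 -1.87784092e-03
  7.62659944e+01 -8.26454168e+00]
46.34021698437769 -1.2554020047932237
wing 167 [ 627. -192.] [50.7 11.5] 70.03
45.343077699162066 3.4633304850452387
```

View pics/w15.png

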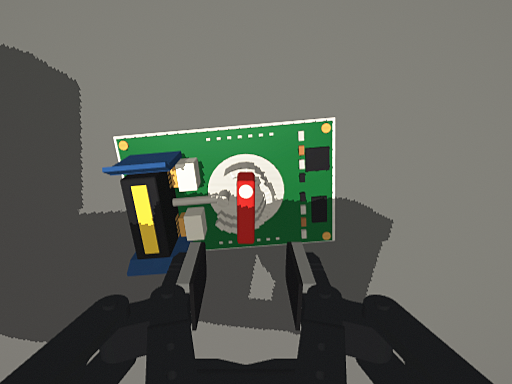

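```bash
python3 -m pendant '[40,0,0,0.3,0,0,0, 40,0,0,0.4,0,0,0, 40,0,0,0.35,0,0,0, 40,0,0,0.25,0,0,0, 40,0,0,0.15,0,0,0, 40,0,0,0,0,0,0, 40,0,0,0,0,0,0]'
python3 -m pendant '[5,0,0,0,0,0,0, 5,0,0,0,0,0,0, 5,0,0,0,0,0,0, 5,0,0,0,0,0,0, 5,0,0,0,0,0,0, 5,0,0,0,0,0,0]' 50
python3 - <<'E'
from h import *
o=observe(); print(o['position'],o['ft_force'],o['wrist_torque'],o['time_s'],o['grip_width'])
im=grab("wrist"); save(im,"w16.png")
E
```

```text
time_s: 19.65
position: [0.6271, -0.1969, 0.0411]
tool_rot: [[0.333, 0.943, 0.001], [0.943, -0.333, -0.001], [-0.0, 0.001, -1.0]]
ft_force: [0.4, -0.2, 0.0]
grip_width: 0.0399
time_s: 20.25
position: [0.6262, -0.1966, 0.0412]
tool_rot: [[0.333, 0.943, -0.001], [0.943, -0.333, -0.0], [-0.0, -0.001, -1.0]]
ft_force: [-5.6, 1.1, 6.6]
grip_width: 0.0112
[ 0.62621363 -0.19662363  0.04122665] [-5.56822361  1.07860538  6.62774806] [0.27589086 0.67876321 0.0080709 ] 20.25 0.011199444148696475
```

View pics/w16.png

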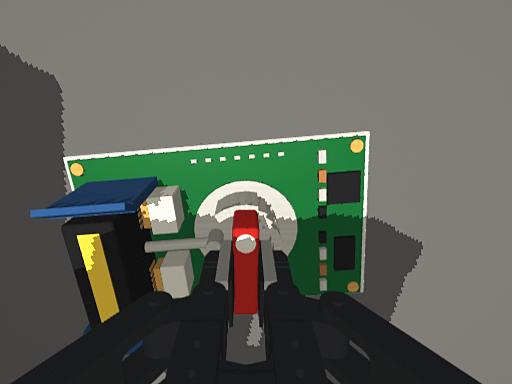

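```bash
python3 -m pendant '[5,0,-0.01,0,0,0,0.25, 5,0,0,0,0,0,0.5, 5,0,0,0,0,0,0.5, 5,0,0,0,0,0,0.5, 5,0,0,0,0,0,0.5, 5,0,0,0,0,0,0.5, 5,0,0,0,0,0,0]'
python3 - <<'E'
from h import *
o=observe(); print(o['ft_force'],o['wrist_torque'],o['q'][5],o['grip_width'])
E
```

```text
time_s: 21.0
position: [0.6261, -0.1966, 0.0413]
tool_rot: [[0.663, 0.749, 0.0], [0.749, -0.663, -0.0], [-0.0, 0.0, -1.0]]
ft_force: [-3.9, 0.4, 6.2]
grip_width: 0.0113
[-3.89599796  0.44279102  6.17263573] [ 0.19473043  0.5713213  -0.04760488] 13.792480875519736 0.011319674409089374
```

Cam at about 27°, with low forces. I'll continue.

```bash
python3 -m pendant '[5,0,0,0,0,0,0.5, 5,0,0,0,0,0,0.5, 5,0,0,0,0,0,0.5, 5,0,0,0,0,0,0.5, 5,0,0,0,0,0,0.5, 5,0,0,0,0,0,0.5, 5,0,0,0,0,0,0.5, 5,0,0,0,0,0,0.5, 5,0,0,0,0,0,0]'
python3 - <<'E'
from h import *
o=observe(); print(o['ft_force'],o['wrist_torque'],o['q'][5],o['grip_width'])
E
python3 -m pendant '[5,0,0,0,0,0,0.5, 5,0,0,0,0,0,0.5, 5,0,0,0,0,0,0.5, 5,0,0,0,0,0,0.5, 5,0,0,0,0,0,0.5, 5,0,0,0,0,0,0.5, 5,0,0,0,0,0,0]'
python3 - <<'E'
from h import *
im=grab("wrist"); save(im,"w17.png")
o=observe(); print(o['ft_force'],o['wrist_torque'],o['q'][5],o['grip_width'])
E
```

```text
time_s: 21.9
position: [0.626, -0.1964, 0.0413]
tool_rot: [[0.959, 0.284, -0.0], [0.284, -0.959, -0.0], [-0.0, 0.0, -1.0]]
ft_force: [-4.3, 1.8, 7.0]
grip_width: 0.0105
[-4.3409467   1.81141103  7.01529405] [ 0.21913646  0.66465208 -0.06016333] 45.77830443356939 0.010547819238444386
time_s: 22.6
position: [0.6259, -0.1963, 0.0412]
tool_rot: [[0.991, -0.131, -0.0], [-0.131, -0.991, 0.0], [-0.0, -0.0, -1.0]]
ft_force: [-4.9, 2.1, 6.5]
grip_width: 0.0109
[-4.37045831  2.619227    6.41961467] [ 0.34120338  0.69260412 -0.02793051] 69.69311565650057 0.010866031111692424
```

View pics/w17.png

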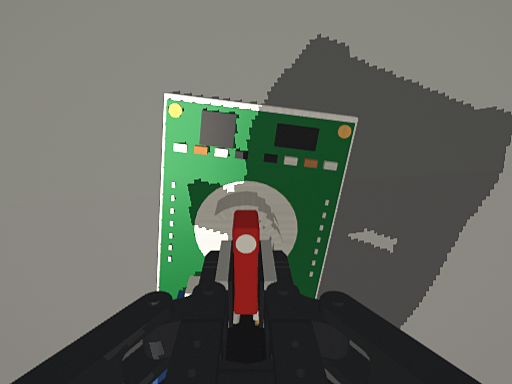

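```bash
C='import h;o=h.observe();print(o["ft_force"],o["wrist_torque"],o["q"][5],o["grip_width"])'
python3 -m pendant '[5,0,0,0,0,0,0.5, 5,0,0,0,0,0,0.5, 5,0,0,0,0,0,0.5, 5,0,0,0,0,0,0.5, 5,0,0,0,0,0,0]';python3 -c "$C"
python3 -m pendant '[5,0,0,0,0,0,0.5, 5,0,0,0,0,0,0.5, 5,0,0,0,0,0,0.5, 5,0,0,0,0,0,0.5, 5,0,0,0,0,0,0]';python3 -c "$C"
python3 -m pendant '[5,0,0,0,0,0,0.5, 5,0,0,0,0,0,0.5, 5,0,0,0,0,0,0.5, 5,0,0,0,0,0,0.5, 5,0,0,0,0,0,0]';python3 -c "$C"
```

```text
time_s: 23.15
position: [0.626, -0.1962, 0.0412]
tool_rot: [[0.917, -0.399, -0.0], [-0.399, -0.917, 0.0], [-0.0, -0.0, -1.0]]
ft_force: [-3.2, 2.4, 6.7]
grip_width: 0.0107
[-3.17978607  2.35710894  6.73947276] [ 0.39379409  0.73804525 -0.05812423] 85.77681356693165 0.01069406904146733
time_s: 23.65
position: [0.626, -0.1961, 0.0412]
tool_rot: [[0.772, -0.636, -0.0], [-0.636, -0.772, 0.0], [-0.0, -0.0, -1.0]]
ft_force: [-3.2, 2.7, 6.0]
grip_width: 0.011
[-3.15588136  2.74554865  5.95884493] [ 0.40083541  0.67440589 -0.01731376] 101.77398107885958 0.010959435000254467
time_s: 24.15
position: [0.626, -0.1961, 0.0412]
tool_rot: [[0.566, -0.824, -0.0], [-0.824, -0.566, 0.001], [-0.001, -0.0, -1.0]]
ft_force: [-3.8, 2.6, 5.8]
grip_width: 0.0109
[-3.78014296  2.60190199  5.7749138 ] [0.47318203 0.67681773 0.02991204] 117.77339251304522 0.010935932514002487
```

```bash
C='import h;o=h.observe();print(o["ft_force"],o["wrist_torque"],o["q"][5],o["grip_width"])'
python3 -m pendant '[5,0,0,0,0,0,0.5, 5,0,0,0,0,0,0.5, 5,0,0,0,0,0,0.5, 5,0,0,0,0,0,0.5, 5,0,0,0,0,0,0]';python3 -c "$C"
python3 -m pendant '[5,0,0,0,0,0,0.5, 5,0,0,0,0,0,0.5, 5,0,0,0,0,0,0.5, 5,0,0,0,0,0,0.5, 5,0,0,0,0,0,0]';python3 -c "$C"
python3 - <<'E'
from h import *
im=grab("wrist"); save(im,"w18.png")
im=grab("side"); cv2.imwrite("pics/s18.png",cv2.resize(cv2.cvtColor(im["frame"],cv2.COLOR_RGB2BGR)[80:180,210:340],None,fx=5,fy=5,interpolation=2))
E
```

```text
time_s: 24.65
position: [0.6261, -0.196, 0.0413]
tool_rot: [[0.317, -0.948, 0.0], [-0.948, -0.317, 0.001], [-0.001, -0.0, -1.0]]
ft_force: [-3.4, 4.2, 6.0]
grip_width: 0.0105
[-3.39384096  4.15482823  6.00113485] [ 0.55273212  0.58555256 -0.08407921] 133.77689833747397 0.010477817867325217
time_s: 25.15
position: [0.6262, -0.196, 0.0412]
tool_rot: [[0.044, -0.999, 0.0], [-0.999, -0.044, 0.001], [-0.001, -0.0, -1.0]]
ft_force: [-2.3, 3.8, 6.3]
grip_width: 0.011
[-2.25978693  3.81698513  6.33477469] [ 0.60116154  0.50180949 -0.03170848] 149.77798621504755 0.010966164648431248
```

View pics/s18.png

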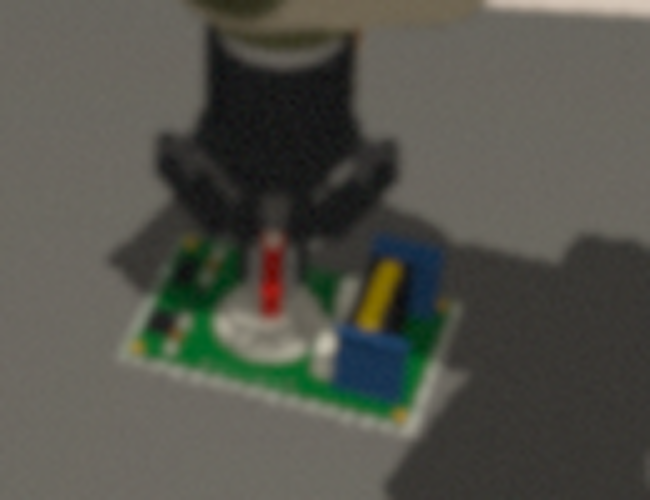

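```bash
python3 -m pendant '[40,0,0,0,0,0,0, 40,0,0,0,0,0,0, 40,0,0,0,0,0,0, 40,0,0,-0.3,0,0,0, 40,0,0,-0.6,0,0,0, 40,0,0,-0.5,0,0,0, 40,0,0,0,0,0,-1, 40,0,0,0,0,0,-1, 40,0,0,0,0,0,-1, 40,0,0,0,0,0,-1, 40,0,0,0,0,0,-1, 40,0,0,0,0,0,-1]'
python3 -m pendant '[40,0,0,0,0,0,-1, 40,0,0,0,0,0,-1, 40,0,0,0,0,0,-1, 40,0,0,0,0,0,-1, 40,0,0,0,0,0,-1, 40,0,0,0,0,0,-1, 40,0,0,0,0,0,-1, 40,0,0,0,0,0,-1, 40,0,0,0,0,0,-1, 40,0,0,0,0,0,-1, 40,0,0,0,0,0,-1, 40,0,0,0,0,0,-1]'
python3 -m pendant '[40,0,0,0,0,0,-1, 40,0,0,0,0,0,-1, 40,0,0,0,0,0,-1, 40,0,0,0,0,0,-1, 40,0,0,0,0,0,-0.5, 40,0,0,0,0,0,0, 40,0,0,0,0,0,0]'
python3 - <<'E'
from h import *
import pickle
im=grab("wrist"); save(im,"w19.png"); pickle.dump(im,open("w19.pkl","wb")); o=observe(); print(o['position'],o['tool_rot'][:,1],o['time_s'],o['q'])
O=np.array([582.2,-184.]);y=np.radians(-14.5);u=np.array([np.cos(y),np.sin(y)]);v=np.array([-u[1],u[0]])
p=o['position'][:2]*1000; print((p-O)@u,(p-O)@v)
for n,a in dict(stripe=([20,80,60],[36,255,255],(80,100,300,300),.055),wing=([0,130,60],[8,255,255],(180,100,450,340),.058)).items():
  r,_=blob(im,*a,n); p=np.array(r[0]); print((p-O)@u,(p-O)@v)
E
```

```text
time_s: 26.45
position: [0.6262, -0.1967, 0.1102]
tool_rot: [[0.776, -0.631, 0.0], [-0.631, -0.776, -0.0], [0.0, 0.0, -1.0]]
ft_force: [0.1, 0.2, -0.1]
grip_width: 0.0397
time_s: 27.65
position: [0.6262, -0.1967, 0.1102]
tool_rot: [[0.547, 0.837, 0.0], [0.837, -0.547, -0.0], [-0.0, 0.0, -1.0]]
ft_force: [-0.7, 0.3, 0.6]
grip_width: 0.0402
time_s: 28.35
position: [0.6262, -0.1967, 0.1102]
tool_rot: [[-0.042, 0.999, -0.0], [0.999, 0.042, 0.0], [0.0, -0.0, -1.0]]
ft_force: [0.7, -0.6, -0.4]
grip_width: 0.0398
[ 0.6262026  -0.19666308  0.11025458] [ 9.99106006e-01  4.22751511e-02 -1.47374402e-05] 28.4 [-2.77469932e+01  3.80074363e+01  6.61264071e+01 -2.12511834e-03
  7.58659353e+01 -3.01693841e+01]
45.771600038957835 -1.242362876827233
stripe 173 [ 566.5 -177.8] [51.1 10.8] 74.98
-16.78742589360637 2.105088236909302
wing 169 [ 625.4 -191.7] [11.6 50.2] 2.42
43.723186441012544 3.312662833680152
```

View pics/w19.png

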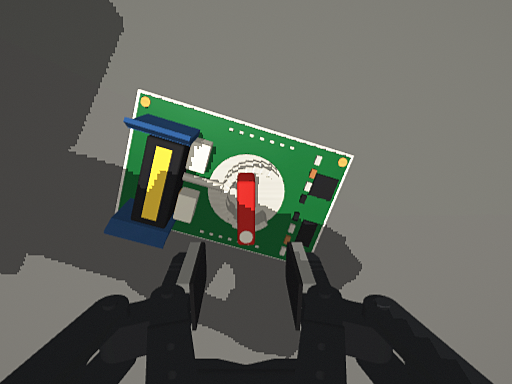

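The plug has been drawn from -23.4 to -16.8 mm, and the wing (246,205) has its dot at the near -y side with about 17° left. I'll regrip and turn it to the stop.

```bash
C='import h;o=h.observe();print(o["ft_force"],o["wrist_torque"],o["q"][5],o["grip_width"])'
python3 -m pendant '[40,0,0,0.4,0,0,0, 40,0,0,0.4,0,0,0, 40,0,0,0.4,0,0,0, 40,0,0,0.18,0,0,0, 40,0,0,0,0,0,0, 5,0,0,0,0,0,0, 5,0,0,0,0,0,0, 5,0,0,0,0,0,0, 5,0,0,0,0,0,0, 5,0,0,0,0,0,0, 5,0,0,0,0,0,0]';python3 -c "$C"
python3 -m pendant '[5,0,0,0,0,0,0.4, 5,0,0,0,0,0,0.4, 5,0,0,0,0,0,0.4, 5,0,0,0,0,0,0.4, 5,0,0,0,0,0,0]';python3 -c "$C"
```

```text
time_s: 29.5
position: [0.6263, -0.1968, 0.0427]
tool_rot: [[-0.044, 0.999, 0.001], [0.999, 0.044, -0.001], [-0.001, 0.001, -1.0]]
ft_force: [-4.3, 0.1, 5.9]
grip_width: 0.0107
[-4.34040923  0.12188084  5.91223766] [-0.0138811   0.56637694 -0.02687296] -30.264258103538186 0.010727750198368604
time_s: 30.0
position: [0.6262, -0.1968, 0.0427]
tool_rot: [[0.18, 0.984, 0.001], [0.984, -0.18, -0.001], [-0.001, 0.001, -1.0]]
ft_force: [-4.5, -0.1, 6.9]
grip_width: 0.0107
[-4.49914858 -0.13386504  6.92243239] [ 0.02536358  0.68615225 -0.078861  ] -17.37231044420432 0.010674251947752785
```

```bash
C='import h;o=h.observe();print(o["ft_force"],o["wrist_torque"],o["q"][5],o["grip_width"])'
for i in 1; do python3 -m pendant '[5,0,0,0,0,0,0.3, 5,0,0,0,0,0,0]';python3 -c "$C"; done
python3 -m pendant '[5,0,0,0,0,0,0.25, 5,0,0,0,0,0,0]';python3 -c "$C"
python3 -m pendant '[5,0,0,0,0,0,0.15, 5,0,0,0,0,0,0]';python3 -c "$C"
```

```text
time_s: 30.2
position: [0.6261, -0.1969, 0.0427]
tool_rot: [[0.221, 0.975, 0.001], [0.975, -0.221, -0.001], [-0.001, 0.001, -1.0]]
ft_force: [-3.3, 1.2, 7.3]
grip_width: 0.0107
[-3.27880087  1.24278313  7.31123834] [-0.03823782  0.70235682 -0.05377116] -14.997649852979942 0.010739291722076954
time_s: 30.4
position: [0.6261, -0.1968, 0.0427]
tool_rot: [[0.254, 0.967, 0.001], [0.967, -0.254, -0.001], [-0.001, 0.001, -1.0]]
ft_force: [-3.8, -0.5, 6.8]
grip_width: 0.0107
[-3.81834457 -0.53412319  6.81583875] [-0.10630847  0.73398634  0.13297857] -13.019474454615205 0.010705520716722098
time_s: 30.6
position: [0.6261, -0.1969, 0.0427]
tool_rot: [[0.273, 0.962, 0.0], [0.962, -0.273, -0.001], [-0.001, 0.001, -1.0]]
ft_force: [-4.2, 0.3, 6.1]
grip_width: 0.0108
[-4.19019083  0.2776806   6.07705276] [-0.06451974  0.67817449  0.67637336] -11.895007370376511 0.010805928990567435
```

The torque rose to 0.68 N m at yaw -15°, so the stop is reached. I'll release, lift and check.

```bash
python3 -m pendant '[5,0,0,0,0,0,-0.08, 40,0,0,0,0,0,0, 40,0,0,0,0,0,0, 40,0,0,0,0,0,0, 40,0,0,-0.3,0,0,0, 40,0,0,-0.6,0,0,0, 40,0,0,-0.6,0,0,0, 40,0,0,-0.6,0,0,0, 40,0,0,0,0,0,0, 40,0,0,0,0,0,0]'
python3 - <<'E'
from h import *
import pickle
im=grab("wrist"); save(im,"w20.png"); o=observe(); print(o['position'],o['tool_rot'][:,1],o['time_s'],o['ft_force'])
O=np.array([582.2,-184.]);y=np.radians(-14.5);u=np.array([np.cos(y),np.sin(y)]);v=np.array([-u[1],u[0]])
for n,a in dict(stripe=([20,80,60],[36,255,255],(80,100,210,300),.055),wing=([0,130,60],[8,255,255],(180,100,450,340),.058)).items():
  r,_=blob(im,*a,n); p=np.array(r[0]); print((p-O)@u,(p-O)@v)
im=grab("top"); save(im,"t20.png")
cv2.imwrite("pics/c20.png",cv2.resize(cv2.imread("pics/w20.png")[90:290,90:350],None,fx=3,fy=3))
E
```

```text
time_s: 31.6
position: [0.6262, -0.1965, 0.1464]
tool_rot: [[0.263, 0.965, 0.001], [0.965, -0.263, -0.0], [-0.0, 0.001, -1.0]]
ft_force: [-0.7, 0.2, -1.2]
grip_width: 0.04
[ 0.62584715 -0.19637363  0.14536662] [ 0.96484176 -0.26282761 -0.00142143] 31.65 [ 0.15359021 -0.40023086 -0.57892954]
stripe 149 [ 566.5 -177.4] [50.9 11. ] 75.13
-16.86520124359038 2.408748442238924
wing 144 [ 625.7 -192.1] [49.3 11.2] 75.13
44.17566900386626 3.092212360443427
```

View pics/c20.png

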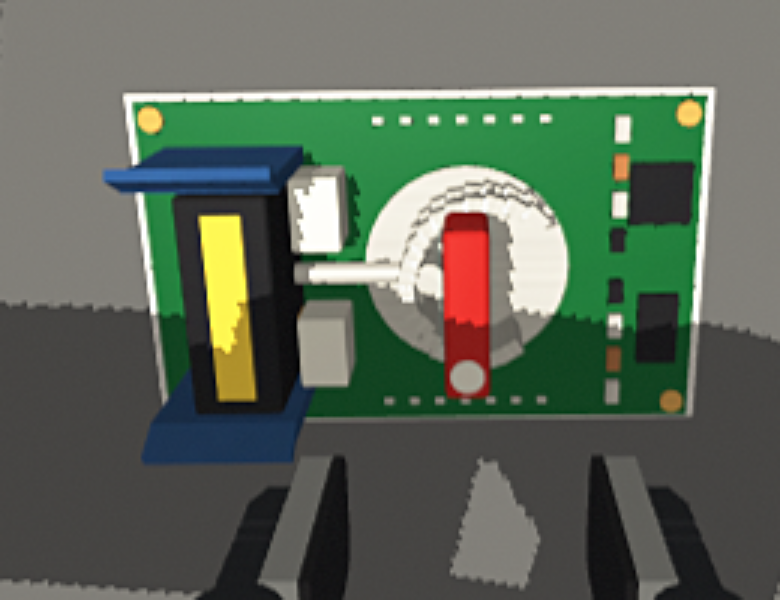

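View pics/t20.png

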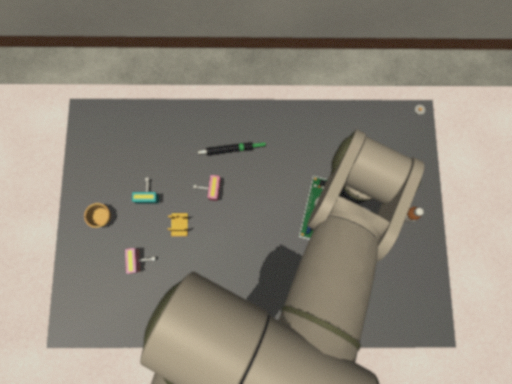

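```bash
python3 -c "
from rig import *
print(close_job())"
```

```text
the job is handed in; nothing more can be done
None
```

The plug is fitted and locked, and I handed the job in at about 31.7 s of the 72 s allowed.

I lifted the black plug from the yellow stand by its ends and set it down on the free mat. I then took it again by its 24 mm sides and lowered it between the blue guides at fixture x ≈ -23.4 mm, with the bolt head in the cam mouth. The red wing went clockwise in two grips, because the last joint could not cover the half turn in one. The second grip ended at the stop, where the wrist torque jumped to 0.68 N m.

**Last checks:**
- **Wing:** it measured within 1° of the half turn, with the white dot at -y.
- **Plug:** the camera put it at fixture x ≈ -16.9 mm, where fully home is -16. With the roughly 0.9 mm camera bias I saw during the grasp, that agrees with home. In the picture there is no gap to the receptacle.
- **Cross reading:** the plug also read about 2 mm off centre in y. That is at the limit of the guides' play and of the camera's accuracy, and the wing read off the same way.
- **Bystanders and look-alikes:** the tin, pump and three look-alikes looked unmoved in the top view. The flux bottle was only partly visible behind the arm.
- **Gripper:** it was open and about 10 cm clear of the fixture.

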